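Find the high spot of a belt pulley against the pointer

TASK

The belt pulley on the run-out stand has two bumps on its rim. Turn the pulley by hand, slowly (less than half a turn a second), until its high spot, the larger bump, stands right at the pointed pin beside the rim (not at the thick blunt post on the other side), then let go and leave it standing there.

Things in the scene. Friction and masses are not known exactly. Their poses are not given: they have to be found in the camera images.
- wheel: aluminium belt pulley, 116 mm across, 18 mm thick, lying flat on an upright axle in a grey fixed stand (base 130x200x12 mm). Turns either way for several turns, about 2 N at the knob; stays where left. Origin on the axle at its underside, 30 mm above the bench (rim top at 48, axle nut 56). x points to the high spot, z up. A lower bump (4 mm) sits 120 degrees counter-clockwise of the high spot.
- high_spot (a point): crest of the larger rounded bump on the pulley's rim, which stands out 10 mm and is about 26 mm wide; the point lies 68 mm from the axle, level with the top of the rim, 48 mm above the bench
- knob_center (a point): centre of the black upright crank knob on the pulley, 20 mm diameter, 32 mm tall (64 to 96 mm above the bench, centre at 80 mm) on a thin pin, 40 mm from the axle on the side opposite the high spot. It spins freely on its pin, so it can be held and led round the axle without turning the hand.
- pointer_tip (a point): tip of the pointed steel pin (8 mm diameter, tapering to its tip 56 mm above the bench) on a round foot (28 mm) on the stand's base, 78 mm from the axle, left or right of the pulley; a blunt dark post, 16 mm diameter, 54 mm high, on a square foot (30 mm), stands in the opposite place. Both are fixed. Crest and tip are 10 mm apart in plan when in line.

How it is judged:
By the outcome, as a careful person would: the job done as asked, in the order asked, and still so for the second after the job is handed in, with the robot touching nothing.
It also fails if it takes over 38 s, if anything falls off the work surface, if the arm or the gripper's body presses on something with over 40 N, if the wrist force passes 120 N, or if a joint passes its speed limit or range.

ROBOT

A 6-joint arm with a two-finger parallel gripper is mounted at the origin on a cart in front of the work surface, level with it; the furniture and walls round the work are solid. World frame = base frame: x ahead of the robot, y to its left, z up, the work surface at z = 0. Lengths are in m, angles in rad, forces in N, time in s.
With the tool pointing down it reaches from about 0.35 to 0.775 m from the base axis. Payload 7.3 kg.
Tool frame: the origin (TCP) lies on the centre line of the jaws, within the pads' length; the fingertips stand 17 mm ahead of it and the grasp point (between the pads) lies 2 mm behind it (robot.tcp_to_tips is the distance from the TCP to the fingertips, in m); z points along the fingers, y is the line along which they close (so a half turn about z gives the same grasp; the last joint's range is limited). The gripper opens to 92 mm and grips with 3 to 60 N. Pads are 19 mm wide; open, the fingers measure 130 mm over their backs; the gripper's body (75 mm by 190 mm) begins 47 mm behind the grasp point.
Start: joints at [0.98, 0.342, 1.524, -0, 1.275, -0.146], TCP at [0.226, 0.474, 0.244] pointing down, gripper open.
Joint ranges: [-2.53, 2.53], [-0.77, 2.02], [0.04, 2.7], [-1, 4.14], [0.28, 2.66], [-3.11, 3.11]. Speed limits (rad/s): [2.57, 2.57, 3.14, 3.14, 3.14, 3.14].

INTERFACE

Orientations are given as [roll, pitch, yaw] about the fixed x, y, z axes, in that order (R = Rz(yaw) Ry(pitch) Rx(roll)).
In Python, from cell import robot gives the robot as it stands. The module is installed in compiled form; this text tells all that it offers.
- The arm moves only by the tool carry_out, never from a script. Its argument "commands" is a list of rows, each a list of 3 entries, a list of its own where there are three numbers: the shift along the tool's x, y, z in m, then the turn about the tool's z in rad, then the opening, from 0 (shut) to 1 (fully open). In form: [[[dx, dy, dz], yaw, claw], ...]. A call has 1 to 20 rows; each row shifts and turns the commanded pose from where the row before left it, along the tool's axes as they then stand; what a row does not reach is not made up. A row lasts 1/8 s, in which the tool goes at most 62.5 mm and 10.7 degrees, less where a joint would pass 70% of its speed; a pose out of reach is approached as far as the arm can. A call is refused whole if a number of a shift passes 0.0625 or a number of a turn 0.188, either way. A call with a gripper value outside its range is refused whole. The fingers move at their own pace and stop on an object; "newtons" is the grip in N (left out, the last holds). Time passes only in rows, so rows that do not move let the fingers close. It gives the time, the measured TCP pose, the force, the opening and the grip force at its end, in the units of the state.
- robot.observe(): the state, without advancing time (a new reading comes with each control period).
- robot.read_camera(name): name is "scene" or "top"; returns a dict with "pixels" (420x560x3 uint8, red, green, blue), "fx", "fy", "cx", "cy" (pixels), "k1" (the pictures are not rectified: a ray, as slopes to the right and down, at radius r is drawn at 1 + k1 r^2 times it, then the intrinsics apply), "view" (4x4, takes a point from world to camera coordinates). Camera axes: x right, y up, looking along -z (the intrinsics and any distortion apply to the point x, -y, -z); pixel columns grow to the right and rows downward; lengths in m; the calibration is good to about 2 mm. A picture is of the moment at which its call begins. There is no depth.
- robot.hand_in(): hands the job in; it is judged then, once.
Trained networks look in a picture, given as the dict that the camera call returned (one of the last four; its "shot" number tells which), for a name from the list of things; names that differ only in an ending like _2 or _b are one class to them, and where a whole thing is asked for, a point or a joint stands for the part that bears it (a point fixed in the world has none). Each returns a list of dicts, best first, with "p" (0 to 1); they miss things now and then, are a little off and sometimes report something else, mostly with a low value. They report only what shows in the picture. A call takes as long as a camera call.
- robot.find_in(picture, name): "at" ([column, row] in pixels, amid what is visible of it).
- robot.tip_of(picture, name): "at" ([column, row] in pixels: a listed point, or the origin of a listed thing).
The state is a dict: "time": time; "qpos": joint angles; "qvel": joint speeds; "joint_efforts": joint torques, N m; "tool_pos": TCP position; "tool_rot": TCP orientation; "contact_force": force on the tool from outside, world axes, zero at the start; "torque": the same for the moment, N m; "opening": finger opening in m; "grip_force": force on a finger pad.
Only numpy, scipy, OpenCV 4.12 (cv2) and the standard library are available. Lean on these libraries where they do the work, as an engineer would, in place of code of your own. Each camera call takes 0.05 s, during which the arm holds its last target. There are 200 camera calls.

## Working session

There is one attempt and no reset: what is moved stays moved. The work goes in short steps, Python scripts to look and compute and a tool call to move; the robot and the scene stay as the last step left them, time stands still between calls to the robot, and variables do not carry over. Pictures are saved under pics/ and viewed, at most 10 in all, crops included, and the job is handed in when it is done.

Besides the shell and the picture viewer there is one more tool, called after "Emit:" as name(argument=value, ...), one argument or row to a line, values as JSON. carry_out: Moves the arm, as the interface text tells. Its arguments: {"type":"object","properties":{"commands":{"type":"array"},"newtons":{"type":"number"}},"required":["commands"]}

```bash
mkdir -p pics
cat > h.py <<'E'
import numpy as np, cv2
from cell import robot
def ray(p,uv):
    K=np.array([[p['fx'],0,p['cx']],[0,p['fy'],p['cy']],[0,0,1.]])
    s=cv2.undistortPoints(np.array([[uv]],float),K,np.array([p['k1'],0,0,0.]))[0,0]
    V=np.array(p['view']);R=V[:3,:3];t=V[:3,3]
    return -R.T@t, R.T@np.array([s[0],-s[1],-1.])
def atz(p,uv,z):
    c,d=ray(p,uv);return c+d*(z-c[2])/d[2]
Z=dict(wheel=.03,high_spot=.048,knob_center=.08,pointer_tip=.056)
def look(tag=None,names=Z):
    for cam in('top','scene'):
        p=robot.read_camera(cam)
        if tag: cv2.imwrite(f'pics/{tag}_{cam}.png',p['pixels'][:,:,::-1])
        for n in names:
            for r in robot.tip_of(p,n)[:2]:
                print(cam,n,round(r['p'],2),np.round(r['at']),atz(p,r['at'],Z[n]).round(4))
E
python3 - <<'E'
from h import *
look('a')
o=robot.observe();print(o['time'],o['tool_pos'],o['tool_rot'],o['opening'],robot.tcp_to_tips)
E
```

```text
top wheel 0.78 [287. 225.] [0.523  0.1608 0.03  ]
top high_spot 0.64 [291. 192.] [0.5913 0.1534 0.048 ]
top knob_center 0.47 [282. 244.] [0.4847 0.1747 0.08  ]
top pointer_tip 0.72 [251. 240.] [0.4934 0.2349 0.056 ]
scene wheel 0.94 [285. 247.] [0.5219 0.1643 0.03  ]
scene high_spot 0.78 [315. 233.] [0.5835 0.1449 0.048 ]
scene knob_center 0.61 [268. 233.] [0.4805 0.1624 0.08  ]
scene pointer_tip 0.4 [249. 224.] [0.4909 0.2474 0.056 ]
0.5 [0.22588847 0.47391359 0.24370939] [-3.14159195e+00  4.83727601e-05  2.69678564e+00] 0.09167694435169282 0.017
```

View pics/a_top.png

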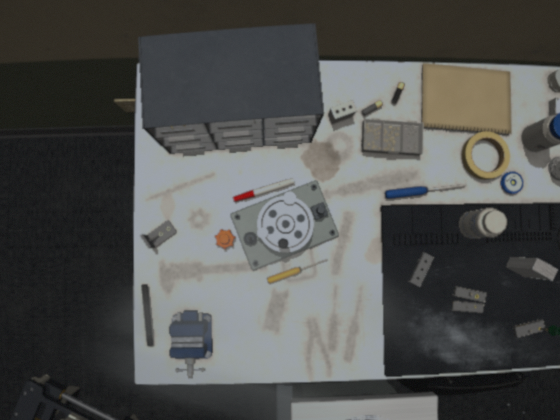

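View pics/a_scene.png

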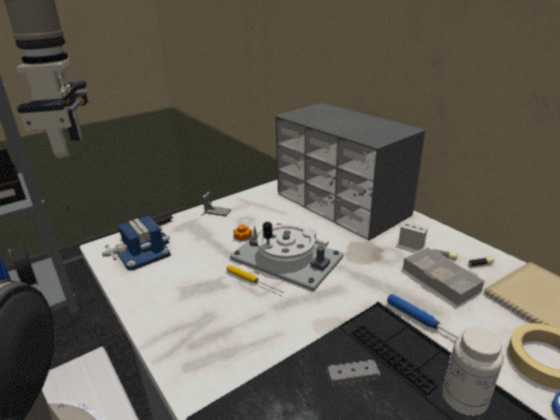

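Run:
```python
import cv2
a=cv2.imread('pics/a_top.png')[165:285,215:355];b=cv2.imread('pics/a_scene.png')[205:295,220:355]
r=lambda i:cv2.resize(i,(400,340),interpolation=cv2.INTER_CUBIC)
cv2.imwrite('pics/crop.png',cv2.hconcat([r(a),r(b)]))
```

```text
(no output)
```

View pics/crop.png

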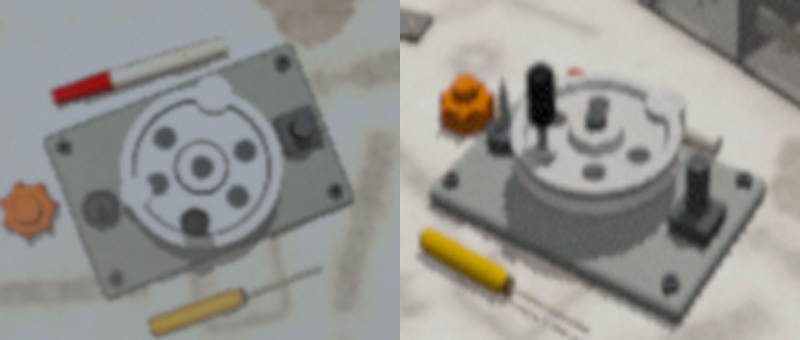

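Run:
```python
from h import *
p=robot.read_camera('top');q=robot.read_camera('scene')
def tri(n):
    A=[];b=[]
    for c in(p,q):
        uv=robot.tip_of(c,n)[0]['at'];o,d=ray(c,uv);d/=np.linalg.norm(d);M=np.eye(3)-np.outer(d,d);A.append(M);b.append(M@o)
    return np.linalg.solve(sum(A),sum(b))
for n in Z: print(n,tri(n).round(4))
f1=atz(p,(250,238.4),.02);f2=atz(p,(320,211.6),.02);print('feet',f1,f2,(f1+f2)/2,np.degrees(np.arctan2(*(f1-f2)[1::-1])),np.linalg.norm(f1-f2))
P=lambda u,v:(215+u*.35,165+v*120/340)
print('base corners',[atz(p,P(*c),.012)[:2].round(3) for c in((45,138),(290,45),(355,200),(110,298))])
print('crop hs',atz(p,P(216,90),.048),'nut',atz(p,P(202,167),.056),'knob top',atz(p,P(195,221),.096))
```

```text
wheel [0.5164 0.1602 0.0371]
high_spot [0.5912 0.1549 0.0452]
knob_center [0.4844 0.176  0.08  ]
pointer_tip [0.495  0.2338 0.056 ]
feet [0.49737589 0.23813922 0.02      ] [0.55147112 0.0905517  0.02      ] [0.5244235  0.16434546 0.02      ] 110.1293926952581 0.15718895528117904
base corners [array([0.55 , 0.278]), array([0.618, 0.096]), array([0.501, 0.05 ]), array([0.431, 0.232])]
crop hs [0.58052056 0.15361248 0.048     ] nut [0.52482936 0.16490484 0.056     ] knob top [0.48651268 0.17207789 0.096     ]
```

Emit:
carry_out(
  commands=[
    [[0,0,0],-0.148,1],
    [[0,0,0],-0.148,1],
    [[0,0,0],-0.149,1],
    [[-0.0325,-0.0375,0],0,1],
    [[-0.0325,-0.0375,0],0,1],
    [[-0.0325,-0.0375,0],0,1],
    [[-0.0325,-0.0375,0],0,1],
    [[-0.0325,-0.0375,0],0,1],
    [[-0.0325,-0.0375,0],0,1],
    [[-0.0325,-0.0375,0],0,1],
    [[-0.0325,-0.0375,0],0,1],
    [[0,0,0.04],0,1],
    [[0,0,0.04],0,1],
    [[0,0,0.0],0,1],
  ],
  newtons=10,
)

```text
time: 2.75
tool_pos: [0.4842, 0.1735, 0.1614]
tool_rot: [-3.14, -0.006, 3.141]
contact_force: [0.6, -0.5, 0.1]
opening: 0.0917
grip_force: 0.0
```

Emit:
carry_out(
  commands=[
    [[0,0,0.03],0,1],
    [[0,0,0.03],0,1],
    [[0,0,0.017],0,1],
    [[0,0,0],0,1],
    [[0,0,0],0,0],
    [[0,0,0],0,0],
    [[0,0,0],0,0],
    [[0,0,0],0,0],
    [[0,0,0],0,0],
    [[0,0,0],0,0],
  ],
  newtons=15,
)

```text
time: 4.0
tool_pos: [0.4859, 0.174, 0.0867]
tool_rot: [3.142, -0.0, -3.141]
contact_force: [0.1, 0.1, -0.2]
opening: 0.0366
grip_force: 0.0
```

Run:
```python
from h import *
look('b',['knob_center','high_spot'])
o=robot.observe();print(o['time'],o['tool_pos'],o['opening'],o['grip_force'],o['contact_force'])
a=cv2.imread('pics/b_top.png')[165:285,215:355];b=cv2.imread('pics/b_scene.png')[185:295,220:355]
r=lambda i:cv2.resize(i,(400,340),interpolation=cv2.INTER_CUBIC)
cv2.imwrite('pics/cropb.png',cv2.hconcat([r(a),r(b)]))
# arc
c=np.array([.5245,.1645]);k=np.array(o['tool_pos'][:2]);d=k-c;print(np.hypot(*d),np.degrees(np.arctan2(d[1],d[0])))
```

```text
top high_spot 0.73 [290. 191.] [0.5916 0.1555 0.048 ]
scene knob_center 0.44 [268. 231.] [0.4853 0.1697 0.08  ]
scene high_spot 0.87 [313. 229.] [0.5912 0.1597 0.048 ]
4.3 [0.48592481 0.17397685 0.0866766 ] 0.019618003009896592 14.999798184726387 [-0.32322121 -0.73698429 -0.27719975]
0.03972223185865299 166.197379769388
```

View pics/cropb.png

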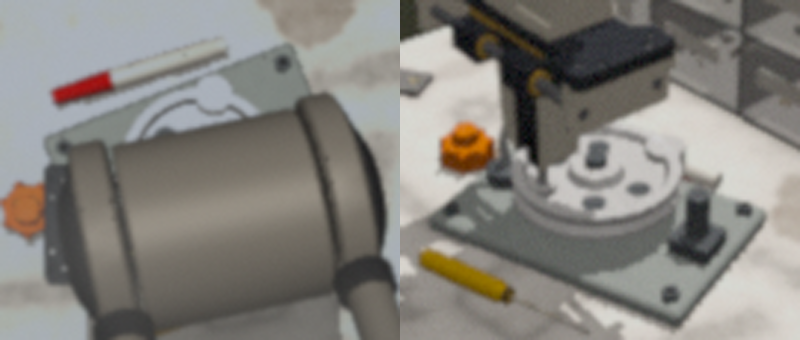

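Run:
```python
import numpy as np
t=np.radians(np.linspace(166.2,290.4,21));X=.04*np.cos(t);Y=.04*np.sin(t)
x=np.round(np.diff(X),4);y=np.round(np.diff(Y),4)
print([[[float(-a),float(b),0],0,0] for a,b in zip(x,y)],x.sum(),y.sum())
```

```text
[[[0.0008, -0.0043, 0], 0, 0], [[0.0003, -0.0043, 0], 0, 0], [[-0.0001, -0.0043, 0], 0, 0], [[-0.0006, -0.0043, 0], 0, 0], [[-0.0011, -0.0042, 0], 0, 0], [[-0.0015, -0.0041, 0], 0, 0], [[-0.0019, -0.0039, 0], 0, 0], [[-0.0023, -0.0036, 0], 0, 0], [[-0.0027, -0.0034, 0], 0, 0], [[-0.0031, -0.0031, 0], 0, 0], [[-0.0034, -0.0027, 0], 0, 0], [[-0.0037, -0.0023, 0], 0, 0], [[-0.0039, -0.0019, 0], 0, 0], [[-0.0041, -0.0015, 0], 0, 0], [[-0.0042, -0.001, 0], 0, 0], [[-0.0043, -0.0006, 0], 0, 0], [[-0.0043, -0.0001, 0], 0, 0], [[-0.0043, 0.0004, 0], 0, 0], [[-0.0043, 0.0008, 0], 0, 0], [[-0.0041, 0.0013, 0], 0, 0]] 0.05279999999999999 -0.0471
```

Emit:
carry_out(
  commands=[
    [[0.0008,-0.0043,0],0,0],
    [[0.0003,-0.0043,0],0,0],
    [[-0.0001,-0.0043,0],0,0],
    [[-0.0006,-0.0043,0],0,0],
    [[-0.0011,-0.0042,0],0,0],
    [[-0.0015,-0.0041,0],0,0],
    [[-0.0019,-0.0039,0],0,0],
    [[-0.0023,-0.0036,0],0,0],
    [[-0.0027,-0.0034,0],0,0],
    [[-0.0031,-0.0031,0],0,0],
    [[-0.0034,-0.0027,0],0,0],
    [[-0.0037,-0.0023,0],0,0],
    [[-0.0039,-0.0019,0],0,0],
    [[-0.0041,-0.0015,0],0,0],
    [[-0.0042,-0.001,0],0,0],
    [[-0.0043,-0.0006,0],0,0],
    [[-0.0043,-0.0001,0],0,0],
    [[-0.0043,0.0004,0],0,0],
    [[-0.0043,0.0008,0],0,0],
    [[-0.0041,0.0013,0],0,0],
  ],
)

```text
time: 6.8
tool_pos: [0.5368, 0.1284, 0.0866]
tool_rot: [3.139, -0.004, -3.142]
contact_force: [-5.1, 8.7, 3.6]
opening: 0.0196
grip_force: 15.0
```

Emit:
carry_out(
  commands=[
    [[0,0,0],0,0],
    [[0,0,0],0,0],
  ],
)

```text
time: 7.05
tool_pos: [0.5373, 0.1285, 0.0867]
tool_rot: [3.139, -0.003, 3.142]
contact_force: [-2.6, 9.3, 0.8]
opening: 0.0195
grip_force: 15.0
```

Run:
```python
from h import *
look('c')
o=robot.observe();print(o['time'],o['tool_pos'],o['opening'],o['grip_force'],o['contact_force'])
```

```text
top wheel 0.74 [288. 226.] [0.5221 0.159  0.03  ]
top pointer_tip 0.41 [252. 238.] [0.498  0.2339 0.056 ]
scene wheel 0.68 [285. 248.] [0.5187 0.1623 0.03  ]
scene high_spot 0.7 [259. 230.] [0.4996 0.2249 0.048 ]
scene knob_center 0.56 [301. 233.] [0.529  0.1219 0.08  ]
scene pointer_tip 0.45 [250. 226.] [0.4888 0.2418 0.056 ]
7.55 [0.53728512 0.12850788 0.08665636] 0.0195827511880772 15.000571300042793 [-2.75749849 10.69631791  1.582636  ]
```

Emit:
carry_out(
  commands=[
    [[0,0,0],0,0.25],
    [[0,0,0],0,0.5],
    [[0,0,0],0,0.6],
    [[0,0,0],0,0.6],
    [[0,0,-0.03],0,0.6],
    [[0,0,-0.05],0,0.6],
    [[0,0,-0.04],0,0.6],
    [[0.03,-0.05,0],0,0.6],
    [[0.03,-0.06,0],0,0.6],
    [[0.03,-0.06,0],0,0.6],
    [[0.03,-0.06,0],0,0.6],
    [[0,0,0],0,0.6],
    [[0,0,0],0,0.6],
  ],
)

```text
time: 9.18
tool_pos: [0.4251, -0.0909, 0.2069]
tool_rot: [3.141, 0.001, 3.14]
contact_force: [-0.5, 0.2, -0.2]
opening: 0.0554
grip_force: 0.0
```

Run:
```python
from h import *
look('d')
print(robot.observe()['time'])
a=cv2.imread('pics/d_top.png')[165:285,215:355];b=cv2.imread('pics/d_scene.png')[205:295,220:355]
r=lambda i:cv2.resize(i,(400,340),interpolation=cv2.INTER_CUBIC)
cv2.imwrite('pics/cropd.png',cv2.hconcat([r(a),r(b)]))
```

```text
top wheel 0.56 [286. 226.] [0.5228 0.1621 0.03  ]
top high_spot 0.65 [255. 233.] [0.5079 0.2262 0.048 ]
top knob_center 0.42 [303. 214.] [0.5424 0.1325 0.08  ]
top pointer_tip 0.63 [250. 239.] [0.4952 0.2365 0.056 ]
scene wheel 0.66 [288. 248.] [0.5219 0.1566 0.03  ]
scene high_spot 0.58 [258. 228.] [0.5039 0.2362 0.048 ]
scene knob_center 0.55 [300. 232.] [0.5312 0.1279 0.08  ]
scene pointer_tip 0.55 [251. 224.] [0.4938 0.2466 0.056 ]
9.675
```

View pics/cropd.png

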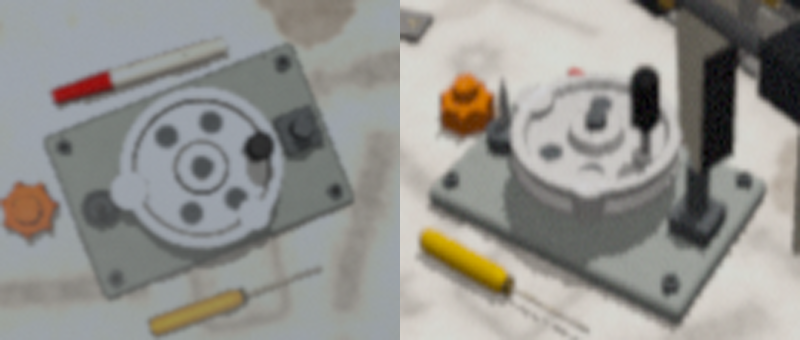

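Run:
```python
from h import *
def rect(p,z,c=(.5245,.1645),h=.12,s=.0005):
    # world patch: up=+x, left=+y
    n=int(2*h/s);ii,jj=np.mgrid[0:n,0:n]
    W=np.stack([c[0]+h-ii*s,c[1]+h-jj*s,np.full(ii.shape,z)],-1).reshape(-1,3)
    V=np.array(p['view']);R=cv2.Rodrigues(np.diag([1,-1,-1.])@V[:3,:3])[0];t=np.diag([1,-1,-1.])@V[:3,3]
    K=np.array([[p['fx'],0,p['cx']],[0,p['fy'],p['cy']],[0,0,1.]])
    uv=cv2.projectPoints(W,R,t,K,np.array([p['k1'],0,0,0.]))[0].reshape(n,n,2).astype(np.float32)
    return cv2.remap(p['pixels'],uv[...,0],uv[...,1],cv2.INTER_CUBIC)
p=robot.read_camera('top')
im=rect(p,.048);cv2.imwrite('pics/rim.png',im[:,:,::-1])
for f in (['a_top','d_top']):
    q=dict(p);q['pixels']=cv2.imread(f'pics/{f}.png')[:,:,::-1].copy()
    im=rect(q,.048);g=cv2.cvtColor(im,cv2.COLOR_RGB2GRAY).astype(float)
    # rim edge radius per angle: threshold between grey base and bright rim
    a=np.radians(np.arange(0,360,2));rs=np.arange(.050,.076,.0005)
    def prof(c):
        out=[]
        for t in a:
            x=c[0]+rs*np.cos(t);y=c[1]+rs*np.sin(t)
            v=cv2.remap(g.astype(np.float32),((.1645+.12-y)/.0005).astype(np.float32),((.5245+.12-x)/.0005).astype(np.float32),1).ravel()
            k=np.argmax(v<130) if (v<130).any() else len(rs)-1
            out.append(rs[k])
        return np.array(out)
    c=np.array([.5245,.1645])
    for _ in range(6):
        r=prof(c);m=abs(r-np.median(r))<.002
        A=np.c_[np.cos(a[m]),np.sin(a[m]),np.ones(m.sum())];s=np.linalg.lstsq(A,r[m],rcond=None)[0];c=c+s[:2]
    r=prof(c);print(f,c,s[2],'grey med',np.median(g));d=(r-s[2])*1e3
    print({int(k):round(float(v),1) for k,v in zip(np.degrees(a),d) if v>1})
q=dict(p);im=rect(q,.012);cv2.imwrite('pics/base.png',im[:,:,::-1])
cv2.imwrite('pics/both.png',cv2.hconcat([cv2.resize(cv2.imread('pics/rim.png'),(400,400)),cv2.resize(im[:,:,::-1],(400,400))]))
```

```text
a_top [0.52679753 0.16605074] 0.05826857432982544 grey med 148.0
{0: 4.7, 2: 1.2, 84: 1.2, 102: 1.7, 104: 2.2, 106: 2.7, 108: 3.2, 110: 3.7, 112: 3.2, 114: 3.2, 116: 2.2, 338: 4.2, 340: 5.2, 342: 7.2, 344: 7.7, 346: 9.2, 348: 9.2, 350: 10.2, 352: 17.2, 354: 16.2, 356: 13.7, 358: 13.2}
d_top [0.52679829 0.16591953] 0.05834899529743147 grey med 148.0
{72: 1.2, 82: 1.2, 84: 1.2, 86: 1.2, 88: 1.2, 96: 3.7, 98: 6.2, 100: 8.2, 102: 8.7, 104: 8.7, 106: 8.7, 108: 8.7, 110: 8.7, 112: 8.2, 114: 7.2, 116: 6.2, 118: 4.7, 119: 2.2, 220: 1.2, 222: 2.7, 224: 3.2, 226: 3.7, 228: 3.7, 230: 3.2, 232: 2.2, 234: 1.2}
```

View pics/both.png

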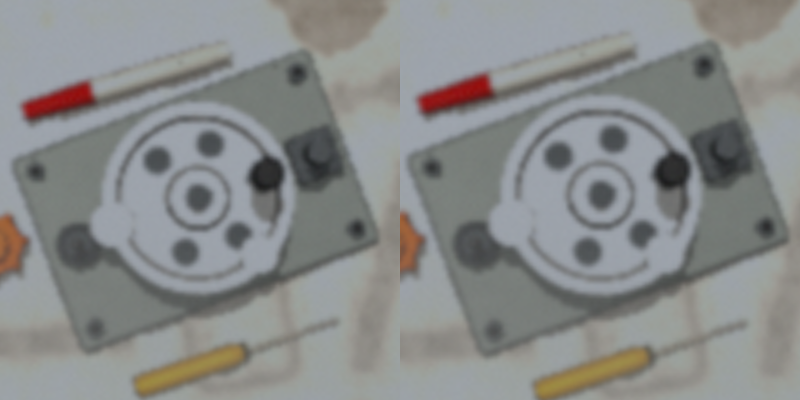

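Emit:
carry_out(
  commands=[
    [[-0.028,0.0546,0],0,0.6],
    [[-0.028,0.0546,0],0,0.6],
    [[-0.028,0.0546,0],0,0.6],
    [[-0.028,0.0546,0],0,0.6],
    [[0,0,0],0,0.6],
    [[0,0,0.04],0,0.6],
    [[0,0,0.04],0,0.6],
    [[0,0,0.04],0,0.6],
    [[0,0,0],0,0.6],
    [[0,0,0],0,0],
    [[0,0,0],0,0],
    [[0,0,0],0,0],
    [[0,0,0],0,0],
    [[0,0,0],0,0],
  ],
)

```text
time: 11.48
tool_pos: [0.5371, 0.1284, 0.0875]
tool_rot: [3.14, 0.001, -3.141]
contact_force: [-0.9, 4.2, 4.4]
opening: 0.0192
grip_force: 15.0
```

Emit:
carry_out(
  commands=[
    [[-0.001,0.0004,0],0,0],
    [[-0.001,0.0004,0],0,0],
    [[-0.001,0.0004,0],0,0],
    [[0,0,0],0,0],
    [[0,0,0],0,0],
  ],
)

```text
time: 12.1
tool_pos: [0.5398, 0.1293, 0.0875]
tool_rot: [3.141, 0.0, -3.141]
contact_force: [-3.1, 3.3, 7.2]
opening: 0.0191
grip_force: 15.0
```

Emit:
carry_out(
  commands=[
    [[0,0,0],0,0.25],
    [[0,0,0],0,0.5],
    [[0,0,0],0,0.6],
    [[0,0,0],0,0.6],
    [[0,0,-0.03],0,0.6],
    [[0,0,-0.05],0,0.6],
    [[0,0,-0.04],0,0.6],
    [[0.03,-0.05,0],0,0.6],
    [[0.03,-0.06,0],0,0.6],
    [[0.03,-0.06,0],0,0.6],
    [[0.03,-0.06,0],0,0.6],
    [[0,0,0],0,0.6],
    [[0,0,0],0,0.6],
  ],
)

```text
time: 13.72
tool_pos: [0.4263, -0.089, 0.2069]
tool_rot: [3.141, 0.001, 3.141]
contact_force: [-0.0, 0.4, 0.0]
opening: 0.0554
grip_force: 0.0
```

Run:
```python
from h import *
p=robot.read_camera('top');cv2.imwrite('pics/e_top.png',p['pixels'][:,:,::-1])
V=np.array(p['view']);F=np.diag([1,-1,-1.]);R=cv2.Rodrigues(F@V[:3,:3])[0];t=F@V[:3,3]
K=np.array([[p['fx'],0,p['cx']],[0,p['fy'],p['cy']],[0,0,1.]])
c=np.array([.5268,.166]);a=np.radians(np.arange(0,360,1.));rs=np.arange(.050,.076,.0003)
T,Rr=np.meshgrid(a,rs,indexing='ij')
W=np.stack([c[0]+Rr*np.cos(T),c[1]+Rr*np.sin(T),np.full(T.shape,.048)],-1).reshape(-1,3)
uv=cv2.projectPoints(W,R,t,K,np.array([p['k1'],0,0,0.]))[0].reshape(*T.shape,2).astype(np.float32)
for f in('d_top','e_top'):
    g=cv2.cvtColor(cv2.imread(f'pics/{f}.png'),cv2.COLOR_BGR2GRAY).astype(np.float32)
    v=cv2.remap(g,uv[...,0],uv[...,1],1)
    r=rs[np.argmax(v<130,1)]*1e3-58.3
    for lo,hi in((85,135),(205,250)):
        d=np.clip(r[lo:hi]-1.5,0,9);A=np.arange(lo,hi);k=A[d>0];print(f,(d*A).sum()/d.sum(),k.min(),k.max())
im=cv2.resize(p['pixels'][165:285,215:355,::-1],(770,660)[:2] if 0 else (700,600),interpolation=cv2.INTER_CUBIC);cv2.imwrite('pics/crope.png',im)
print(robot.observe()['time'])
```

```text
d_top 107.04242867593271 95 120
d_top 226.76315789473688 221 233
e_top 109.84901531728664 96 122
e_top 229.76795580110496 224 236
13.775
```

View pics/crope.png

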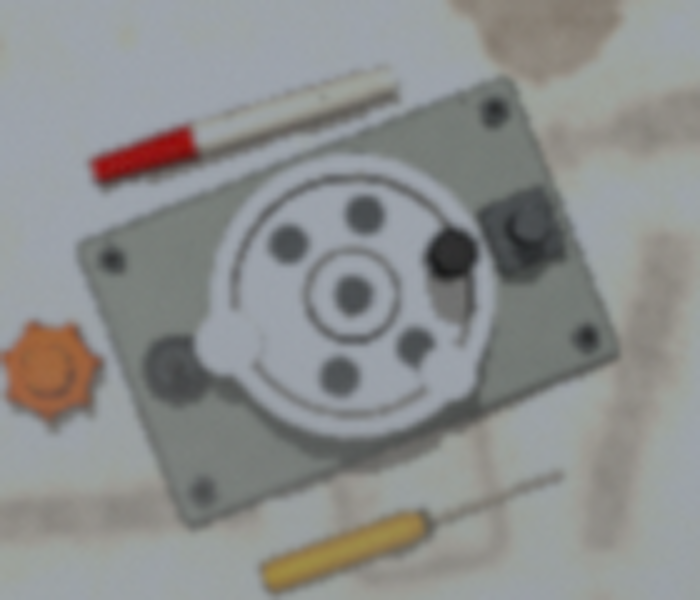

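Emit:
carry_out(
  commands=[
    [[-0.028,0.0545,0],0,0.6],
    [[-0.028,0.0545,0],0,0.6],
    [[-0.028,0.0545,0],0,0.6],
    [[-0.028,0.0545,0],0,0.6],
    [[0,0,0],0,0.6],
    [[0,0,0.04],0,0.6],
    [[0,0,0.04],0,0.6],
    [[0,0,0.04],0,0.6],
    [[0,0,0],0,0.6],
    [[0,0,0],0,0],
    [[0,0,0],0,0],
    [[0,0,0],0,0],
    [[0,0,0],0,0],
    [[0,0,0],0,0],
  ],
)

```text
time: 15.52
tool_pos: [0.5383, 0.1294, 0.0874]
tool_rot: [3.141, 0.001, -3.141]
contact_force: [-1.2, 0.9, 5.3]
opening: 0.0195
grip_force: 15.0
```

Emit:
carry_out(
  commands=[
    [[-0.0008,0.0003,0],0,0],
    [[-0.0008,0.0003,0],0,0],
    [[0,0,0],0,0],
    [[0,0,0],0,0],
  ],
)

```text
time: 16.02
tool_pos: [0.5397, 0.1299, 0.0874]
tool_rot: [3.141, 0.0, -3.141]
contact_force: [-1.5, 1.2, 7.5]
opening: 0.0192
grip_force: 15.0
```

Emit:
carry_out(
  commands=[
    [[0,0,0],0,0.25],
    [[0,0,0],0,0.5],
    [[0,0,0],0,0.6],
    [[0,0,0],0,0.6],
    [[0,0,-0.03],0,0.6],
    [[0,0,-0.05],0,0.6],
    [[0,0,-0.04],0,0.6],
    [[0.03,-0.05,0],0,0.6],
    [[0.03,-0.06,0],0,0.6],
    [[0.03,-0.06,0],0,0.6],
    [[0.03,-0.06,0],0,0.6],
    [[0,0,0],0,0.6],
    [[0,0,0],0,0.6],
  ],
)

```text
time: 17.65
tool_pos: [0.426, -0.088, 0.2069]
tool_rot: [3.141, 0.001, 3.141]
contact_force: [0.4, 0.9, 0.6]
opening: 0.0549
grip_force: 0.0
```

Run:
```python
from h import *
p=robot.read_camera('top');cv2.imwrite('pics/f_top.png',p['pixels'][:,:,::-1])
V=np.array(p['view']);F=np.diag([1,-1,-1.]);R=cv2.Rodrigues(F@V[:3,:3])[0];t=F@V[:3,3]
K=np.array([[p['fx'],0,p['cx']],[0,p['fy'],p['cy']],[0,0,1.]])
c=np.array([.5268,.166]);a=np.radians(np.arange(0,360,1.));rs=np.arange(.050,.076,.0003)
T,Rr=np.meshgrid(a,rs,indexing='ij')
W=np.stack([c[0]+Rr*np.cos(T),c[1]+Rr*np.sin(T),np.full(T.shape,.048)],-1).reshape(-1,3)
uv=cv2.projectPoints(W,R,t,K,np.array([p['k1'],0,0,0.]))[0].reshape(*T.shape,2).astype(np.float32)
for f in('e_top','f_top'):
    g=cv2.cvtColor(cv2.imread(f'pics/{f}.png'),cv2.COLOR_BGR2GRAY).astype(np.float32)
    v=cv2.remap(g,uv[...,0],uv[...,1],1)
    r=rs[np.argmax(v<130,1)]*1e3-58.3
    for lo,hi in((85,135),(205,250)):
        d=np.clip(r[lo:hi]-1.5,0,9);A=np.arange(lo,hi);k=A[d>0];print(f,(d*A).sum()/d.sum(),k.min(),k.max())
P=lambda u,v:(215+u/5,165+v/5)
w=[atz(p,P(*u),.012)[:2] for u in((111,261),(494,111),(586,338),(203,492))]
for i,j in((1,0),(2,3)): d=w[j]-w[i];print(np.degrees(np.arctan2(d[1],d[0])))
for i,j in((0,3),(1,2)): d=w[j]-w[i];print(np.degrees(np.arctan2(d[1],d[0]))-90)
print(robot.observe()['time'])
```

```text
e_top 109.84901531728664 96 122
e_top 229.76795580110496 224 236
f_top 112.18850574712643 98 124
f_top 232.32000000000002 226 239
110.74975825610068
110.89945013502141
-248.90173640715912
-249.12977673027729
17.7
```

Emit:
carry_out(
  commands=[
    [[-0.0283,0.0545,0],0,0.6],
    [[-0.0283,0.0545,0],0,0.6],
    [[-0.0283,0.0545,0],0,0.6],
    [[-0.0283,0.0545,0],0,0.6],
    [[0,0,0],0,0.6],
    [[0,0,0.04],0,0.6],
    [[0,0,0.04],0,0.6],
    [[0,0,0.04],0,0.6],
    [[0,0,0],0,0.6],
    [[0,0,0],0,0],
    [[0,0,0],0,0],
    [[0,0,0],0,0],
    [[0,0,0],0,0],
    [[0,0,0],0,0],
  ],
)

```text
time: 19.45
tool_pos: [0.5393, 0.1299, 0.0874]
tool_rot: [3.142, 0.001, -3.141]
contact_force: [-1.1, -0.2, 3.3]
opening: 0.0195
grip_force: 15.0
```

Emit:
carry_out(
  commands=[
    [[0.0004,-0.0002,0],0,0],
    [[0.0004,-0.0001,0],0,0],
    [[0,0,0],0,0],
    [[0,0,0],0,0],
  ],
)

```text
time: 19.95
tool_pos: [0.5392, 0.1298, 0.0874]
tool_rot: [3.141, 0.003, -3.141]
contact_force: [1.5, 0.6, 6.1]
opening: 0.0194
grip_force: 15.0
```

Emit:
carry_out(
  commands=[
    [[0,0,0],0,0.25],
    [[0,0,0],0,0.5],
    [[0,0,0],0,0.6],
    [[0,0,0],0,0.6],
    [[0,0,-0.03],0,0.6],
    [[0,0,-0.05],0,0.6],
    [[0,0,-0.04],0,0.6],
    [[0.03,-0.05,0],0,0.6],
    [[0.03,-0.06,0],0,0.6],
    [[0.03,-0.06,0],0,0.6],
    [[0.03,-0.06,0],0,0.6],
    [[0,0,0],0,0.6],
    [[0,0,0],0,0.6],
  ],
)

```text
time: 21.58
tool_pos: [0.4245, -0.088, 0.2069]
tool_rot: [3.141, 0.001, 3.141]
contact_force: [0.0, -0.1, 0.6]
opening: 0.0549
grip_force: 0.0
```

Run:
```python
from h import *
p=robot.read_camera('top');cv2.imwrite('pics/g_top.png',p['pixels'][:,:,::-1])
V=np.array(p['view']);F=np.diag([1,-1,-1.]);R=cv2.Rodrigues(F@V[:3,:3])[0];t=F@V[:3,3]
K=np.array([[p['fx'],0,p['cx']],[0,p['fy'],p['cy']],[0,0,1.]])
c=np.array([.5268,.166]);a=np.radians(np.arange(0,360,1.));rs=np.arange(.050,.076,.0003)
T,Rr=np.meshgrid(a,rs,indexing='ij')
W=np.stack([c[0]+Rr*np.cos(T),c[1]+Rr*np.sin(T),np.full(T.shape,.048)],-1).reshape(-1,3)
uv=cv2.projectPoints(W,R,t,K,np.array([p['k1'],0,0,0.]))[0].reshape(*T.shape,2).astype(np.float32)
for f in('f_top','g_top'):
    g=cv2.cvtColor(cv2.imread(f'pics/{f}.png'),cv2.COLOR_BGR2GRAY).astype(np.float32)
    v=cv2.remap(g,uv[...,0],uv[...,1],1)
    r=rs[np.argmax(v<130,1)]*1e3-58.3
    for lo,hi in((85,135),(205,250)):
        d=np.clip(r[lo:hi]-1.5,0,9);A=np.arange(lo,hi);k=A[d>0];print(f,(d*A).sum()/d.sum(),k.min(),k.max())
print(robot.observe()['time'])
```

```text
f_top 112.18850574712643 98 124
f_top 232.32000000000002 226 239
g_top 111.95701357466062 98 124
g_top 232.18181818181816 225 239
21.625
```

```bash
python3 -c "
from cell import robot
print(robot.hand_in())"
```

```text
the job is handed in; nothing more can be done
None
```

I turned the pulley slowly by its knob until the high spot stood at the pointed pin, about 1° past it (roughly 1.3 mm at the crest) by my last camera measurement. I then let go, moved the arm clear, and handed the job in at about 21.6 s; no verdict came back.

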